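Sweep the used caps off the shaker deck into the bin

ROBOT

A 6-joint arm with a two-finger parallel gripper is mounted at the origin on the work surface. World frame = base frame: x ahead of the robot, y to its left, z up, the work surface at z = 0. Lengths are in m, angles in rad, forces in N, time in s.
With the tool pointing down it reaches from about 0.25 to 0.725 m from the base axis. Payload 4 kg.
Tool frame: the origin (TCP) lies at the very end of the fingers, on their centre line; the grasp point (between the pads) lies 19 mm behind it; z points along the fingers, y is the line along which they close (so a half turn about z gives the same grasp; the last joint's range is limited). The gripper opens to 85 mm and grips with 20 to 120 N. Pads are 22 mm wide; open, the fingers measure 114 mm over their backs; the gripper's body (76 mm by 85 mm) begins 54 mm behind the grasp point. The pads swing forward as they close: fully open they stand 13 mm farther back than shut.
Start: joints at [1.189, 0.241, 0.005, 1.335, 0, 1.571], TCP at [0.186, 0.464, 0.231] pointing down, gripper open.
Joint ranges: [-2.72, 2.72], [-1.05, 1.87], [-1.09, 1.28], [-1.99, 2.15], [-1.42, 1.44], [-3.14, 3.14]. Speed limits (rad/s): [2.79, 2.79, 3.14, 3.14, 3.14, 3.14].

INTERFACE

Orientations are given as a unit quaternion [x, y, z, w].
In Python, from workcell import * gives the robot as it stands. The module is installed in compiled form; this text tells all that it offers.
- The arm moves only by the tool send_rows, never from a script. Its argument "steps" is text: rows parted by semicolons, each of 7 numbers parted by spaces: the opening, from -1 (shut) to 1 (fully open), then the shift along the world's x, y, z in m, then the turn, a rotation vector about the world's x, y, z in rad. A call has exactly 5 rows; each row shifts and turns the commanded pose from where the row before left it; what a row does not reach is not made up. A row lasts 1/12 s, in which the tool goes at most 41.7 mm and 7.16 degrees, less where a joint would pass 70% of its speed; a pose out of reach is approached as far as the arm can. A call is refused whole if a number of a shift passes 0.0417 or a number of a turn 0.125, either way. A call with a gripper value outside its range is refused whole. The fingers move at their own pace and stop on an object; the grip force is fixed at half the most. Time passes only in rows, so rows that do not move let the fingers close, or fill a call up. It gives the time, the measured TCP pose, the force, the opening and the grip force at its end, in the units of the state.
- get_obs(): the state, without advancing time (a new reading comes with each control period).
- camera(name): name is "scene" or "top"; returns a dict with "frame" (420x560x3 uint8, red, green, blue), "range_z" (420x560 float32, m along the optical axis (not along the pixel's ray), 0 where there is no reading), "camera_matrix" (3x3 intrinsics, pixels), "extrinsics" (4x4, takes a point from world to camera coordinates). Camera axes: x right, y down, z forward; pixel columns grow to the right and rows downward; lengths in m; the calibration is good to about 2 mm. A picture is of the moment at which its call begins.
- job_done(): hands the job in; it is judged then, once.
The state is a dict: "clock": time; "joint_pos": joint angles; "joint_vel": joint speeds; "tau": joint torques, N m; "eef_pos": TCP position; "tool_rot": TCP orientation; "ft_force": force on the tool from outside, world axes, zero at the start; "ft_torque": the same for the moment, N m; "grip_width": finger opening in m; "grasp_force": force on a finger pad.
Only numpy, scipy, OpenCV 4.12 (cv2) and the standard library are available. Lean on these libraries where they do the work, as an engineer would, in place of code of your own. Each camera call takes 0.05 s, during which the arm holds its last target. There are 200 camera calls.

TASK

With the fingertips, sweep the four black screw caps along the shaker's deck and off the end of it into the open waste bin standing there; push them gently, do not pinch them or pick them up. Leave the little jar standing where it is on the deck and do not disturb the bottle or the mixer; finish with all four caps lying in the bin.

Things in the scene. Friction and masses are not known exactly. Their poses are not given: they have to be found in the camera images.
- shaker: shaker fixed on the bench, 290 mm in x, 180 in y; flat steel deck 72 mm above its origin (under its centre, bench level; z up). Rod rails along y at x = -140 and +140 mm, 13 mm above the deck, 270 mm between them; the ends y = -90, +90 mm are open, rimless. Caps and jar start abreast on the deck, side by side along x 50 mm apart (44 to 56), each within 25 mm of y = 0
- bin: open-topped grey plastic waste bin, 280 mm in x, 120 in y, 60 high, walls and floor 4 mm, fixed 3 mm from one open end of the shaker's deck (its +y or its -y end), axes parallel to the shaker's; its rim is 12 mm below the deck, so what is pushed off that end drops in. Origin at the centre of its underside
- unit: closed flat grey control unit, 280 x 120 mm and 54 mm high (60 mm over its two flat white rocker switches), fixed at the shaker's other open end with a 3 mm gap; origin at the centre of its underside
- cap1: one of four identical loose black plastic screw caps, a disc of 28 mm diameter and 18 mm height lying flat on the shaker's deck, about 15 g; origin at the centre of its underside
- cap2: one of four identical loose black plastic screw caps, a disc of 28 mm diameter and 18 mm height lying flat on the shaker's deck, about 15 g; origin at the centre of its underside
- cap3: one of four identical loose black plastic screw caps, a disc of 28 mm diameter and 18 mm height lying flat on the shaker's deck, about 15 g; origin at the centre of its underside
- cap4: one of four identical loose black plastic screw caps, a disc of 28 mm diameter and 18 mm height lying flat on the shaker's deck, about 15 g; origin at the centre of its underside
- vial: small amber glass sample jar with a white cap, 30 mm diameter, 55 mm tall, about 60 g, standing loose on the deck in the row with the caps, at any place in it; origin at the centre of its underside, z up
- bottle: amber reagent bottle, 72 mm diameter, 140 mm tall, standing loose on the bench to the left or right of the shaker, bin and unit; origin at the centre of its underside
- mixer: round blue vortex mixer with a black rubber cup on top, 104 mm diameter, 88 mm tall, loose on the bench on the other side from the bottle; origin at the centre of its underside

How it is judged:
At the end, for the whole second after the job is handed in: all four caps lie at rest inside the bin below its rim, and the jar still stands on the deck within 15 mm of its starting place (x of cap1 in the frame of bin between -0.14 and 0.14 m and y of cap1 in the frame of bin between -0.06 and 0.06 m and z of each of cap1, cap2, cap3, cap4 in the frame of bin below 0.05 m and linear speed of each of cap1, cap2, cap3, cap4, vial below 0.02 m/s and x of cap2 in the frame of bin between -0.14 and 0.14 m and y of cap2 in the frame of bin between -0.06 and 0.06 m and x of cap3 in the frame of bin between -0.14 and 0.14 m and y of cap3 in the frame of bin between -0.06 and 0.06 m and x of cap4 in the frame of bin between -0.14 and 0.14 m and y of cap4 in the frame of bin between -0.06 and 0.06 m and distance of vial from where it was at the start of the episode below 0.015 m and angle between vial's own z axis and vertical below 0.15 rad); the robot touches nothing.
It fails at once if a cap is lifted more than 30 mm above the deck (z of any of cap1, cap2, cap3, cap4 in the frame of shaker above 0.102 m).
It fails at once if a cap is pinched or pressed with more than 12 N by the fingers (contact force between the fingers and cap1 above 12 N or contact force between the fingers and cap2 above 12 N or contact force between the fingers and cap3 above 12 N or contact force between the fingers and cap4 above 12 N).
It fails at once if the vial on the deck is shifted more than 15 mm or tipped (distance of vial from where it was at the start of the episode above 0.015 m or angle between vial's own z axis and vertical above 0.35 rad).
It fails at once if the bottle or the mixer is shifted more than 20 mm or knocked over (distance of any of bottle, mixer from where it was at the start of the episode above 0.02 m or angle between any of bottle, mixer's own z axis and vertical above 0.35 rad).
It also fails if it takes over 58 s, if anything falls off the work surface, if the arm or the gripper's body presses on something with over 40 N, if the wrist force passes 120 N, or if a joint passes its speed limit or range.

## Working session

There is one attempt and no reset: what is moved stays moved. The work goes in short steps, Python scripts to look and compute and a tool call to move; the robot and the scene stay as the last step left them, time stands still between calls to the robot, and variables do not carry over. Pictures are saved under pics/ and viewed, at most 10 in all, crops included, and the job is handed in when it is done.

Besides the shell and the picture viewer there is one more tool, called after "Emit:" as name(argument=value, ...) on one line, values as JSON. send_rows: Moves the arm, as the interface text tells. Its arguments: {"type":"object","properties":{"steps":{"type":"string"}},"required":["steps"]}

```bash
mkdir -p pics; python3 - <<'E'
from workcell import *
import cv2,numpy as np
for n in("top","scene"):
    c=camera(n); cv2.imwrite(f"pics/{n}0.png",c["frame"][:,:,::-1]); np.savez(n+"0.npz",**c)
    print(n,c["camera_matrix"].round(1).tolist(),c["extrinsics"].round(3).tolist())
o=get_obs();print(o["clock"],o["eef_pos"],o["tool_rot"],o["grip_width"])
E
```

```text
top [[392.0, 0.0, 278.8], [0.0, 392.0, 205.4], [0.0, 0.0, 1.0]] [[0.025, -1.0, 0.016, -0.008], [-0.989, -0.027, -0.147, 0.575], [0.147, -0.012, -0.989, 0.949], [0.0, 0.0, 0.0, 1.0]]
scene [[387.5, 0.0, 286.2], [0.0, 387.5, 206.2], [0.0, 0.0, 1.0]] [[0.103, 0.995, 0.012, -0.045], [0.822, -0.078, -0.564, -0.448], [-0.56, 0.068, -0.825, 1.32], [0.0, 0.0, 0.0, 1.0]]
0.1 [0.18608733 0.46347523 0.23049955] [ 1.89758311e-01  9.81830384e-01 -9.20132326e-04 -1.82581063e-04] 0.08584705784824134
```

View pics/top0.png

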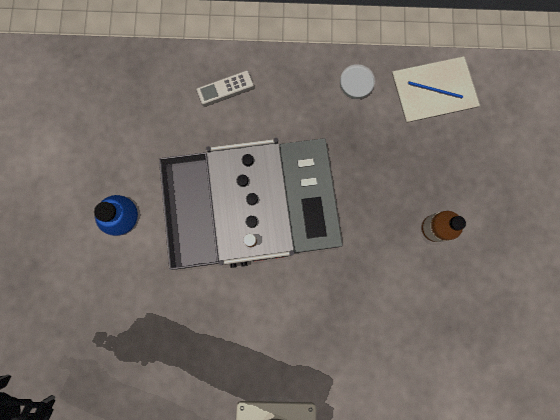

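View pics/scene0.png

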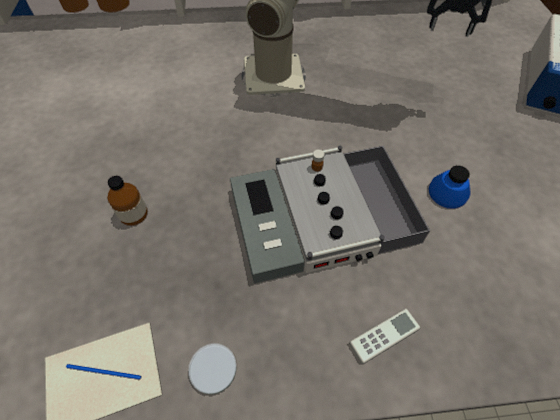

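```bash
cat > h.py <<'E'
import numpy as np,cv2
def ray(c,u,v,z):
    K=c["camera_matrix"];T=c["extrinsics"];R=T[:3,:3];t=T[:3,3]
    o=-R.T@t; d=R.T@np.linalg.solve(K,[u,v,1.]); return o+d*(z-o[2])/d[2]
def pts(c):
    K=c["camera_matrix"];T=c["extrinsics"];v,u=np.mgrid[:420,:560];Z=c["range_z"].astype(float)
    P=np.stack([(u-K[0,2])/K[0,0]*Z,(v-K[1,2])/K[1,1]*Z,Z],-1)
    return (P-T[:3,3])@T[:3,:3]
E
python3 - <<'E'
from h import *
for n,box in(("top",(205,145,300,265)),("scene",(275,150,385,265))):
    c=dict(np.load(n+"0.npz"));P=pts(c);x0,y0,x1,y1=box
    f=c["frame"].astype(int)
    m=((f.max(2)<50)&(abs(P[...,2]-.09)<.006)).astype(np.uint8);m[:y0]=0;m[y1:]=0;m[:,:x0]=0;m[:,x1:]=0
    k,l,s,ce=cv2.connectedComponentsWithStats(m)
    print(n)
    for i in range(1,k):
        if s[i,4]>15: print(s[i].tolist(),ce[i].round(1),ray(c,*ce[i],.09).round(4),np.median(P[l==i],0).round(4))
    d=(abs(P[...,2]-.072)<.004);d[:y0]=0;d[y1:]=0;d[:,:x0]=0;d[:,x1:]=0
    q=P[d];print("deck z",np.median(q[:,2]),cv2.minAreaRect((q[:,:2]*1000).astype(np.float32)))
    j=(P[...,2]>.105)&(P[...,2]<.14);j[:y0]=0;j[y1:]=0;j[:,:x0]=0;j[:,x1:]=0
    print("jar",j.sum(),(P[j].min(0)+P[j].max(0))/2,P[j].max(0))
    r=(abs(P[...,2]-.085)<.007)&(f.min(2)>150);r[:y0-15]=0;r[y1+10:]=0;r[:,:x0-5]=0;r[:,x1+5:]=0
    k,l,s,ce=cv2.connectedComponentsWithStats(r.astype(np.uint8))
    for i in range(1,k):
        if s[i,4]>40:print("rail",s[i,4],cv2.minAreaRect((P[l==i][:,:2]*1000).astype(np.float32)))
E
```

```text
top
[243, 154, 10, 12, 95] [247.3 159.3] [0.68   0.0869 0.09  ] [0.6802 0.0874 0.0904]
[237, 175, 11, 11, 92] [242.2 179.9] [0.6281 0.0974 0.09  ] [0.628  0.0978 0.0898]
[247, 193, 11, 12, 98] [251.7 198.6] [0.5829 0.0728 0.09  ] [0.5825 0.0723 0.0903]
[246, 216, 11, 12, 87] [251.3 220.8] [0.5292 0.0719 0.09  ] [0.5289 0.0724 0.0903]
deck z 0.07226823736956649 ((582.6004638671875, 80.92138671875), (272.2763671875, 180.34519958496094), 9.11003303527832)
jar 124 [0.48214613 0.0734559  0.12485312] [0.4947709  0.08724165 0.1311021 ]
rail 144 ((719.8662719726562, 102.75135803222656), (6.7282514572143555, 151.6400604248047), 9.047432899475098)
rail 150 ((442.9702453613281, 57.820945739746094), (5.519064903259277, 153.55445861816406), 9.139744758605957)
scene
[315, 174, 10, 10, 83] [319.7 178.9] [0.532  0.0717 0.09  ] [0.5328 0.0719 0.0901]
[318, 192, 11, 11, 92] [323.4 196.9] [0.5868 0.0724 0.09  ] [0.5869 0.0725 0.0898]
[331, 207, 12, 12, 99] [336.9 211.7] [0.6315 0.0969 0.09  ] [0.631  0.0969 0.0898]
[331, 226, 11, 12, 105] [336.3 231.2] [0.683  0.0863 0.09  ] [0.6834 0.0863 0.0898]
deck z 0.07230542671381039 ((583.1289672851562, 80.80839538574219), (288.51837158203125, 181.25677490234375), 9.239889144897461)
jar 131 [0.48392364 0.07329832 0.11772479] [0.49736339 0.08730641 0.12981087]
rail 173 ((718.400390625, 102.08526611328125), (7.625637054443359, 153.4564208984375), 9.230855941772461)
```

Emit:
send_rows(steps="-0.65 0.025 -0.022 0 0 0 -0.0514; -0.65 0.025 -0.022 0 0 0 -0.0514; -0.65 0.025 -0.022 0 0 0 -0.0514; -0.65 0.025 -0.022 0 0 0 -0.0514; -0.65 0.025 -0.022 0 0 0 -0.0514")

```text
clock: 0.52
eef_pos: [0.3119, 0.3527, 0.2309]
tool_rot: [0.315, 0.949, -0.0, -0.0]
ft_force: [0.3, 0.5, 0.3]
grip_width: 0.0255
grasp_force: 0.0
```

Emit:
send_rows(steps="-0.65 0.025 -0.022 0 0 0 -0.0514; -0.65 0.025 -0.022 0 0 0 -0.0514; -0.65 0.025 -0.022 0 0 0 -0.0514; -0.65 0.025 -0.022 0 0 0 -0.0514; -0.65 0.025 -0.022 0 0 0 -0.0514")

```text
clock: 0.93
eef_pos: [0.437, 0.2425, 0.2309]
tool_rot: [0.434, 0.901, -0.0, -0.0]
ft_force: [0.3, 0.6, -0.2]
grip_width: 0.0153
grasp_force: 0.0
```

Emit:
send_rows(steps="-0.65 0.025 -0.022 0 0 0 -0.0514; -0.65 0.025 -0.022 0 0 0 -0.0514; -0.65 0.025 -0.022 0 0 0 -0.0514; -0.65 0.025 -0.022 0 0 0 -0.0514; -0.65 0.025 -0.022 0 0 0 -0.0514")

```text
clock: 1.35
eef_pos: [0.562, 0.1326, 0.2307]
tool_rot: [0.546, 0.838, -0.0, -0.0]
ft_force: [-0.5, 0.4, 1.0]
grip_width: 0.0147
grasp_force: 0.0
```

Emit:
send_rows(steps="-0.65 0.025 -0.022 0 0 0 -0.0514; -0.65 0.025 -0.022 0 0 0 -0.0514; -0.65 0.025 -0.022 0 0 0 -0.0514; -0.65 0.025 -0.022 0 0 0 -0.0514; -0.65 0.025 -0.022 0 0 0 -0.0514")

```text
clock: 1.77
eef_pos: [0.6869, 0.0227, 0.2305]
tool_rot: [0.649, 0.761, -0.0, -0.001]
ft_force: [1.1, 0.2, 0.0]
grip_width: 0.0147
grasp_force: 0.0
```

Emit:
send_rows(steps="-0.65 0.001 0 -0.036 0 0 0; -0.65 0.001 0 -0.036 0 0 0; -0.65 0.001 0 -0.036 0 0 0; -0.65 0.001 0.0004 -0.03 0 0 0; -0.65 0.001 0.0004 -0.0135 0 0 0")

```text
clock: 2.18
eef_pos: [0.6875, 0.0244, 0.073]
tool_rot: [0.648, 0.762, -0.003, -0.004]
ft_force: [-0.8, -0.5, -0.9]
grip_width: 0.0151
grasp_force: 0.0
```

```bash
python3 - <<'E'
from workcell import *
import cv2,numpy as np
o=get_obs();print(o["eef_pos"],o["ft_force"])
c=camera("scene"); cv2.imwrite("pics/s1.png",cv2.resize(c["frame"][120:290,220:440,::-1],None,fx=3,fy=3))
E
```

```text
[0.68750495 0.02440688 0.07296057] [-0.82269425 -0.4739205  -0.86501668]
```

View pics/s1.png

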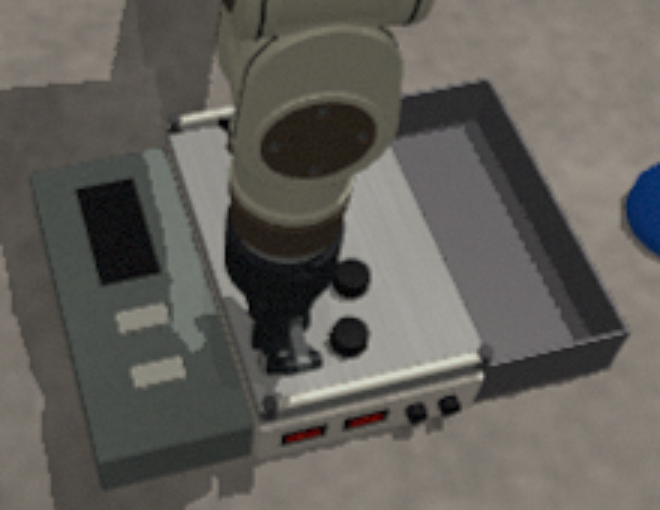

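Emit:
send_rows(steps="-0.65 0 0 0.004 0 0 0; -0.65 0 0 0 0 0 0; -0.65 0 0 0 0 0 0; -0.65 0 0 0 0 0 0; -0.65 0 0 0 0 0 0")

```text
clock: 2.65
eef_pos: [0.6917, 0.0249, 0.0847]
tool_rot: [0.648, 0.762, 0.0, 0.0]
ft_force: [0.1, -0.4, -1.5]
grip_width: 0.0149
grasp_force: 0.0
```

Emit:
send_rows(steps="-0.65 0 0 -0.003 0 0 0; -0.65 0 0 -0.003 0 0 0; -0.65 -0.0005 0.003 0 0 0 0; -0.65 -0.0009 0.0055 0 0 0 0; -0.65 -0.0009 0.0055 0 0 0 0")

```text
clock: 3.07
eef_pos: [0.6888, 0.0392, 0.0776]
tool_rot: [0.648, 0.762, -0.0, -0.0]
ft_force: [0.9, -0.1, -1.0]
grip_width: 0.015
grasp_force: 0.0
```

Emit:
send_rows(steps="-0.65 -0.0009 0.0055 0 0 0 0; -0.65 -0.0009 0.0055 0 0 0 0; -0.65 -0.0009 0.0055 0 0 0 0; -0.65 -0.0009 0.0055 0 0 0 0; -0.65 -0.0009 0.0055 0 0 0 0")

```text
clock: 3.48
eef_pos: [0.6844, 0.067, 0.0779]
tool_rot: [0.648, 0.762, 0.0, 0.0]
ft_force: [-0.0, -0.4, -0.4]
grip_width: 0.015
grasp_force: 0.1
```

Emit:
send_rows(steps="-0.65 -0.0009 0.0055 0 0 0 0; -0.65 -0.0009 0.0055 0 0 0 0; -0.65 -0.0009 0.0055 0 0 0 0; -0.65 -0.0009 0.0055 0 0 0 0; -0.65 -0.0009 0.0055 0 0 0 0")

```text
clock: 3.9
eef_pos: [0.6799, 0.0943, 0.0778]
tool_rot: [0.648, 0.762, 0.0, 0.0]
ft_force: [-0.5, -0.1, 0.1]
grip_width: 0.0147
grasp_force: 0.1
```

```bash
python3 - <<'E'
from workcell import *
import cv2,numpy as np
o=get_obs();print(o["eef_pos"],o["ft_force"])
c=camera("scene"); cv2.imwrite("pics/s2.png",cv2.resize(c["frame"][120:290,220:440,::-1],None,fx=3,fy=3))
E
```

```text
[0.6799348  0.09429576 0.0778482 ] [-0.51982209 -0.11452125  0.12316279]
```

View pics/s2.png

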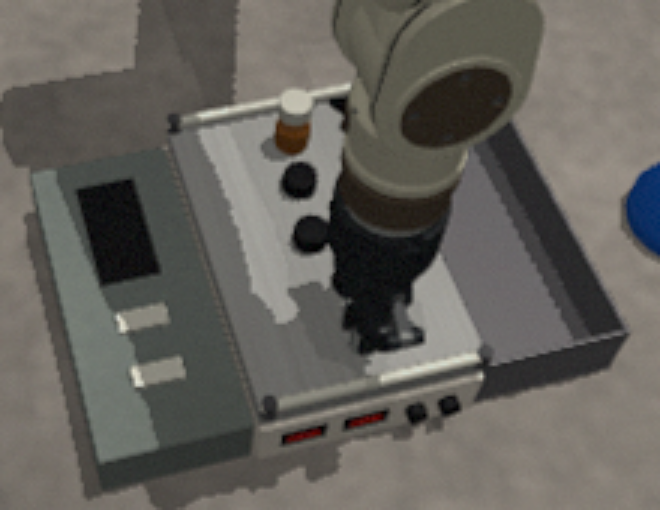

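Emit:
send_rows(steps="-0.65 -0.0009 0.0055 0 0 0 0; -0.65 -0.0009 0.0055 0 0 0 0; -0.65 -0.0009 0.0055 0 0 0 0; -0.65 -0.0009 0.0055 0 0 0 0; -0.65 -0.0009 0.0055 0 0 0 0")

```text
clock: 4.37
eef_pos: [0.6754, 0.1218, 0.0778]
tool_rot: [0.648, 0.762, 0.0, -0.0]
ft_force: [0.0, -0.3, 0.7]
grip_width: 0.015
grasp_force: 0.1
```

Emit:
send_rows(steps="-0.65 -0.0009 0.0055 0 0 0 0; -0.65 -0.0009 0.0055 0 0 0 0; -0.65 -0.0009 0.0055 0 0 0 0; -0.65 -0.0009 0.0055 0 0 0 0; -0.65 -0.0009 0.0055 0 0 0 0")

```text
clock: 4.78
eef_pos: [0.6709, 0.1494, 0.0778]
tool_rot: [0.648, 0.762, 0.0, 0.0]
ft_force: [-0.3, 0.2, 0.3]
grip_width: 0.0151
grasp_force: 0.1
```

Emit:
send_rows(steps="-0.65 -0.0009 0.0055 0 0 0 0; -0.65 -0.0009 0.0055 0 0 0 0; -0.65 -0.0009 0.0055 0 0 0 0; -0.65 -0.0009 0.0055 0 0 0 0; -0.65 -0.0009 0.0055 0 0 0 0")

```text
clock: 5.2
eef_pos: [0.6664, 0.1769, 0.0778]
tool_rot: [0.648, 0.762, 0.0, -0.0]
ft_force: [0.6, -0.1, 0.4]
grip_width: 0.0151
grasp_force: 0.0
```

Emit:
send_rows(steps="-0.65 -0.0009 0.0055 0 0 0 0; -0.65 -0.0009 0.0055 0 0 0 0; -0.65 -0.0009 0.0055 0 0 0 0; -0.65 0 0 0 0 0 0; -0.65 0 0 0 0 0 0")

```text
clock: 5.62
eef_pos: [0.6637, 0.1932, 0.0778]
tool_rot: [0.648, 0.762, -0.0, 0.0]
ft_force: [0.3, 1.0, 0.3]
grip_width: 0.0152
grasp_force: 0.0
```

```bash
python3 - <<'E'
from workcell import *
import cv2,numpy as np
c=camera("top");d=camera("scene"); cv2.imwrite("pics/s3.png",np.hstack([cv2.resize(c["frame"][130:280,150:350,::-1],(400,300)),cv2.resize(d["frame"][130:280,230:430,::-1],(400,300))]))
E
```

```text
(no output)
```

View pics/s3.png

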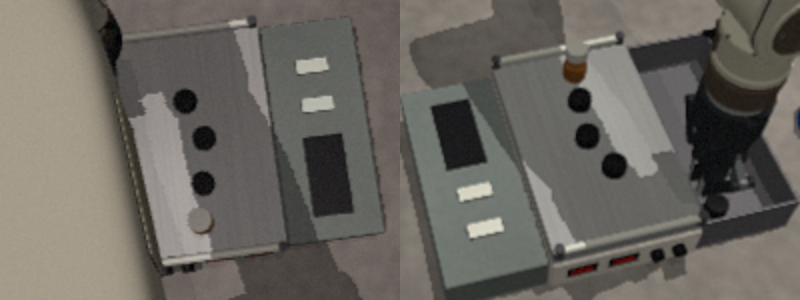

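Emit:
send_rows(steps="-0.65 0.0025 -0.015 0 0 0 0; -0.65 0.0044 -0.027 0 0 0 0; -0.65 0.0044 -0.027 0 0 0 0; -0.65 0.0044 -0.027 0 0 0 0; -0.65 0.0044 -0.027 0 0 0 0")

```text
clock: 6.13
eef_pos: [0.684, 0.0672, 0.0779]
tool_rot: [0.648, 0.761, -0.0, 0.0]
ft_force: [0.3, -0.3, 0.7]
grip_width: 0.0147
grasp_force: 0.0
```

Emit:
send_rows(steps="-0.65 0.0037 -0.023 0 0 0 0; -0.65 0.0022 -0.013 0 0 0 0; -0.65 0.0007 -0.004 0 0 0 0; -0.65 -0.008 -0.0013 0 0 0 0; -0.65 -0.012 -0.002 0 0 0 0")

```text
clock: 6.55
eef_pos: [0.6711, 0.0264, 0.0776]
tool_rot: [0.648, 0.762, 0.001, 0.0]
ft_force: [-0.2, 0.8, 1.6]
grip_width: 0.015
grasp_force: 0.0
```

Emit:
send_rows(steps="-0.65 -0.012 -0.002 0 0 0 0; -0.65 -0.012 -0.0019 0 0 0 0; -0.65 -0.004 -0.0006 0 0 0 0; -0.65 0 0 0 0 0 0; -0.65 0 0 0 0 0 0")

```text
clock: 6.97
eef_pos: [0.643, 0.0226, 0.0782]
tool_rot: [0.648, 0.762, 0.0, 0.0]
ft_force: [0.4, 0.3, 0.3]
grip_width: 0.0148
grasp_force: 0.0
```

Emit:
send_rows(steps="-0.65 -0.0013 0.003 0 0 0 0; -0.65 -0.0013 0.0055 0 0 0 0; -0.65 -0.0009 0.0055 0 0 0 0; -0.65 -0.0009 0.0055 0 0 0 0; -0.65 -0.0009 0.0055 0 0 0 0")

```text
clock: 7.38
eef_pos: [0.6372, 0.0479, 0.0777]
tool_rot: [0.648, 0.762, 0.0, -0.0]
ft_force: [-0.2, 0.2, 0.6]
grip_width: 0.0144
grasp_force: 0.0
```

Emit:
send_rows(steps="-0.65 -0.0009 0.0055 0 0 0 0; -0.65 -0.0009 0.0055 0 0 0 0; -0.65 -0.0009 0.0055 0 0 0 0; -0.65 -0.0009 0.0055 0 0 0 0; -0.65 -0.0009 0.0055 0 0 0 0")

```text
clock: 7.8
eef_pos: [0.6326, 0.0751, 0.0778]
tool_rot: [0.648, 0.762, 0.0, 0.0]
ft_force: [1.0, -0.7, 0.7]
grip_width: 0.0153
grasp_force: 0.1
```

Emit:
send_rows(steps="-0.65 -0.0009 0.0055 0 0 0 0; -0.65 -0.0009 0.0055 0 0 0 0; -0.65 -0.0009 0.0055 0 0 0 0; -0.65 -0.0009 0.0055 0 0 0 0; -0.65 -0.0009 0.0055 0 0 0 0")

```text
clock: 8.22
eef_pos: [0.6281, 0.1025, 0.0778]
tool_rot: [0.648, 0.762, 0.0, 0.0]
ft_force: [0.1, 0.2, -0.2]
grip_width: 0.0149
grasp_force: 0.1
```

Emit:
send_rows(steps="-0.65 -0.0009 0.0055 0 0 0 0; -0.65 -0.0009 0.0055 0 0 0 0; -0.65 -0.0009 0.0055 0 0 0 0; -0.65 -0.0009 0.0055 0 0 0 0; -0.65 -0.0009 0.0055 0 0 0 0")

```text
clock: 8.63
eef_pos: [0.6236, 0.13, 0.0778]
tool_rot: [0.648, 0.762, -0.0, -0.0]
ft_force: [1.0, 0.9, -0.5]
grip_width: 0.0152
grasp_force: 0.1
```

Emit:
send_rows(steps="-0.65 -0.0009 0.0055 0 0 0 0; -0.65 -0.0009 0.0055 0 0 0 0; -0.65 -0.0009 0.0055 0 0 0 0; -0.65 -0.0009 0.0055 0 0 0 0; -0.65 -0.0009 0.0055 0 0 0 0")

```text
clock: 9.05
eef_pos: [0.6191, 0.1575, 0.0779]
tool_rot: [0.648, 0.762, 0.0, 0.0]
ft_force: [-0.3, -0.1, 0.5]
grip_width: 0.015
grasp_force: 0.2
```

Emit:
send_rows(steps="-0.65 -0.0009 0.0055 0 0 0 0; -0.65 -0.0009 0.0055 0 0 0 0; -0.65 -0.0009 0.0055 0 0 0 0; -0.65 -0.0009 0.0055 0 0 0 0; -0.65 -0.0005 0.003 0 0 0 0")

```text
clock: 9.47
eef_pos: [0.6149, 0.1829, 0.0778]
tool_rot: [0.648, 0.762, 0.0, -0.0]
ft_force: [1.3, 0.2, -0.3]
grip_width: 0.0147
grasp_force: 0.0
```

Emit:
send_rows(steps="-0.65 0 0 0 0 0 0; -0.65 0.0025 -0.015 0 0 0 0; -0.65 0.0044 -0.027 0 0 0 0; -0.65 0.0044 -0.027 0 0 0 0; -0.65 0.0044 -0.027 0 0 0 0")

```text
clock: 9.88
eef_pos: [0.6309, 0.0841, 0.0778]
tool_rot: [0.648, 0.762, -0.0, 0.0]
ft_force: [1.1, -0.4, -1.0]
grip_width: 0.0147
grasp_force: 0.0
```

Emit:
send_rows(steps="-0.65 0.0044 -0.027 0 0 0 0; -0.65 0.0037 -0.023 0 0 0 0; -0.65 0.0022 -0.013 0 0 0 0; -0.65 0.0007 -0.004 0 0 0 0; -0.65 0 0 0 0 0 0")

```text
clock: 10.3
eef_pos: [0.6418, 0.0175, 0.0778]
tool_rot: [0.649, 0.761, 0.0, -0.0]
ft_force: [-0.5, -0.4, -0.7]
grip_width: 0.0149
grasp_force: 0.0
```

```bash
python3 - <<'E'
from workcell import *
import cv2,numpy as np
c=camera("top");d=camera("scene"); cv2.imwrite("pics/s4.png",np.hstack([cv2.resize(c["frame"][130:280,150:350,::-1],(400,300)),cv2.resize(d["frame"][130:280,230:430,::-1],(400,300))]))
E
```

```text
(no output)
```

View pics/s4.png

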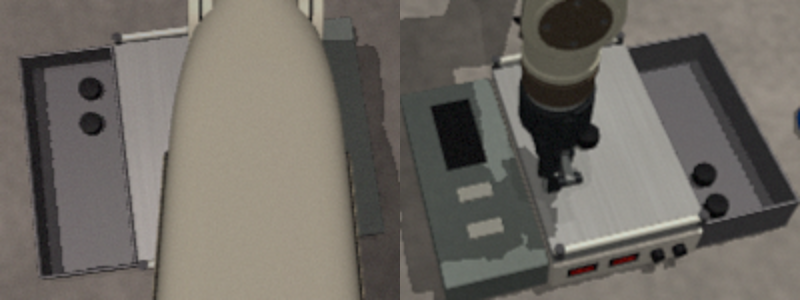

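Emit:
send_rows(steps="-0.65 -0.0064 -0.0011 0 0 0 0; -0.65 -0.012 -0.0019 0 0 0 0; -0.65 -0.012 -0.0019 0 0 0 0; -0.65 -0.012 -0.0019 0 0 0 0; -0.65 -0.004 -0.0007 0 0 0 0")

```text
clock: 10.82
eef_pos: [0.593, 0.0127, 0.0777]
tool_rot: [0.647, 0.762, -0.001, -0.001]
ft_force: [-1.0, 0.4, 0.3]
grip_width: 0.0152
grasp_force: 0.0
```

Emit:
send_rows(steps="-0.65 0 0 0 0 0 0; -0.65 -0.0006 0.004 0 0 0 0; -0.65 -0.0009 0.0055 0 0 0 0; -0.65 -0.0009 0.0055 0 0 0 0; -0.65 -0.0009 0.0055 0 0 0 0")

```text
clock: 11.23
eef_pos: [0.5925, 0.0329, 0.0778]
tool_rot: [0.648, 0.762, 0.0, 0.0]
ft_force: [-0.4, -0.4, 0.1]
grip_width: 0.0149
grasp_force: 0.0
```

Emit:
send_rows(steps="-0.65 -0.0012 0.0055 0 0 0 0; -0.65 -0.0012 0.0055 0 0 0 0; -0.65 -0.0009 0.0055 0 0 0 0; -0.65 -0.0009 0.0055 0 0 0 0; -0.65 -0.0009 0.0055 0 0 0 0")

```text
clock: 11.65
eef_pos: [0.5869, 0.0601, 0.0778]
tool_rot: [0.648, 0.762, -0.0, 0.0]
ft_force: [0.5, 1.2, -0.5]
grip_width: 0.0153
grasp_force: 0.0
```

Emit:
send_rows(steps="-0.65 -0.0009 0.0055 0 0 0 0; -0.65 -0.0009 0.0055 0 0 0 0; -0.65 -0.0009 0.0055 0 0 0 0; -0.65 -0.0009 0.0055 0 0 0 0; -0.65 -0.0009 0.0055 0 0 0 0")

```text
clock: 12.07
eef_pos: [0.5824, 0.0875, 0.0778]
tool_rot: [0.648, 0.762, -0.0, -0.0]
ft_force: [0.8, 0.7, 0.0]
grip_width: 0.0149
grasp_force: 0.0
```

Emit:
send_rows(steps="-0.65 -0.0009 0.0055 0 0 0 0; -0.65 -0.0009 0.0055 0 0 0 0; -0.65 -0.0009 0.0055 0 0 0 0; -0.65 -0.0009 0.0055 0 0 0 0; -0.65 -0.0009 0.0055 0 0 0 0")

```text
clock: 12.48
eef_pos: [0.5779, 0.1151, 0.0778]
tool_rot: [0.648, 0.762, 0.0, 0.0]
ft_force: [0.9, -1.0, -0.3]
grip_width: 0.0152
grasp_force: 0.0
```

Emit:
send_rows(steps="-0.65 -0.0009 0.0055 0 0 0 0; -0.65 -0.0009 0.0055 0 0 0 0; -0.65 -0.0009 0.0055 0 0 0 0; -0.65 -0.0009 0.0055 0 0 0 0; -0.65 -0.0009 0.0055 0 0 0 0")

```text
clock: 12.9
eef_pos: [0.5734, 0.1425, 0.0778]
tool_rot: [0.648, 0.762, -0.0, 0.0]
ft_force: [-0.2, 0.5, 0.4]
grip_width: 0.0148
grasp_force: 0.1
```

Emit:
send_rows(steps="-0.65 -0.0009 0.0055 0 0 0 0; -0.65 -0.0009 0.0055 0 0 0 0; -0.65 -0.0009 0.0055 0 0 0 0; -0.65 -0.0009 0.0055 0 0 0 0; -0.65 -0.0005 0.003 0 0 0 0")

```text
clock: 13.32
eef_pos: [0.5692, 0.1678, 0.0778]
tool_rot: [0.648, 0.762, 0.0, -0.0]
ft_force: [-0.2, 0.4, -0.1]
grip_width: 0.0153
grasp_force: 0.0
```

Emit:
send_rows(steps="-0.65 0 0 0 0 0 0; -0.65 0.0025 -0.015 0 0 0 0; -0.65 0.0044 -0.027 0 0 0 0; -0.65 0.0044 -0.027 0 0 0 0; -0.65 0.0044 -0.027 0 0 0 0")

```text
clock: 13.73
eef_pos: [0.5852, 0.0701, 0.0778]
tool_rot: [0.648, 0.762, -0.0, 0.0]
ft_force: [0.3, -0.5, 0.1]
grip_width: 0.0148
grasp_force: 0.0
```

Emit:
send_rows(steps="-0.65 0.0044 -0.027 0 0 0 0; -0.65 0.0037 -0.023 0 0 0 0; -0.65 0.0022 -0.013 0 0 0 0; -0.65 0.0007 -0.004 0 0 0 0; -0.65 0 0 0 0 0 0")

```text
clock: 14.15
eef_pos: [0.5962, 0.0032, 0.0778]
tool_rot: [0.649, 0.761, 0.0, -0.0]
ft_force: [0.7, 0.0, 0.7]
grip_width: 0.0148
grasp_force: 0.0
```

```bash
python3 - <<'E'
from workcell import *
from h import *
c=camera("top");d=camera("scene"); cv2.imwrite("pics/s5.png",np.hstack([cv2.resize(c["frame"][130:280,150:350,::-1],(400,300)),cv2.resize(d["frame"][130:280,230:430,::-1],(400,300))]))
E
```

```text
(no output)
```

View pics/s5.png

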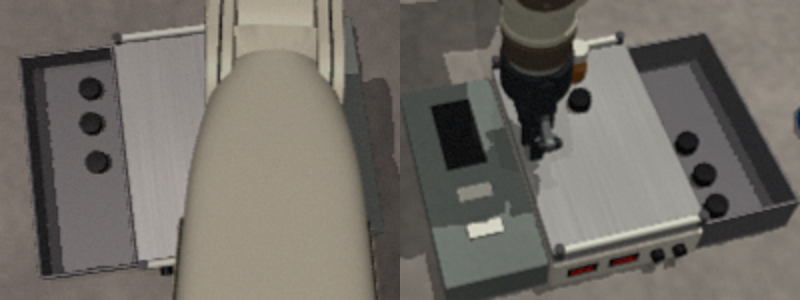

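```bash
python3 - <<'E'
from workcell import *
from h import *
o=get_obs();e=np.array(o["eef_pos"]);a=np.deg2rad(9.2);ux=np.array([np.cos(a),np.sin(a)]);uy=np.array([-ux[1],ux[0]])
for n in("scene","top"):
    P=pts(camera(n)).reshape(-1,3);X=(P[:,:2]-e[:2])@ux;Y=(P[:,:2]-e[:2])@uy
    for h in range(0,110,10):
        m=(abs(X)<.09)&(abs(Y)<.055)&(P[:,2]>e[2]+h/1e3)&(P[:,2]<e[2]+h/1e3+.01)
        if h==0:m&=abs(Y)<.03
        if m.sum():print(n,h,m.sum(),X[m].min().round(3),np.percentile(X[m],97).round(3),X[m].max().round(3),Y[m].min().round(3),Y[m].max().round(3))
E
```

```text
scene 0 15 -0.008 0.018 0.019 -0.01 0.012
scene 10 24 -0.008 0.022 0.023 -0.01 0.007
scene 20 13 -0.009 0.021 0.021 -0.01 0.004
scene 30 3 -0.01 0.012 0.014 -0.01 -0.009
scene 40 18 -0.017 0.031 0.036 -0.012 0.0
scene 50 25 -0.034 0.04 0.043 -0.013 0.004
scene 60 35 -0.016 0.049 0.05 -0.016 0.017
scene 70 31 -0.015 0.055 0.055 -0.016 0.019
scene 80 34 -0.009 0.062 0.063 -0.016 0.012
scene 90 102 0.011 0.063 0.064 -0.019 0.02
scene 100 78 0.009 0.052 0.055 -0.019 0.019
```

Emit:
send_rows(steps="-1 -0.004 0 0 0 0 0.1208; -1 -0.004 0 0 0 0 0.1208; -1 -0.004 0 0 0 0 0.1208; -1 -0.004 0 0 0 0 0.1208; -1 -0.004 0 0 0 0 0.1208")

```text
clock: 14.77
eef_pos: [0.5757, 0.0055, 0.0778]
tool_rot: [0.388, 0.922, 0.0, -0.0]
ft_force: [-0.2, 0.7, -0.3]
grip_width: 0.0001
grasp_force: 0.0
```

Emit:
send_rows(steps="-1 -0.004 0 0 0 0 0.1208; -1 -0.004 0 0 0 0 0.1208; -1 -0.004 0 0 0 0 0.1208; -1 -0.004 0 0 0 0 0.1208; -1 -0.004 0 0 0 0 0.1208")

```text
clock: 15.18
eef_pos: [0.5557, 0.0054, 0.0778]
tool_rot: [0.097, 0.995, 0.0, -0.0]
ft_force: [0.3, 0.3, -0.9]
grip_width: 0.0001
grasp_force: 0.0
```

Emit:
send_rows(steps="-1 -0.004 0 0 0 0 0.1208; -1 -0.004 0 0 0 0 0.1208; -1 -0.004 0 0 0 0 0.1208; -1 0 0 0 0 0 0; -1 0 0 0 0 0 0")

```text
clock: 15.6
eef_pos: [0.544, 0.005, 0.0779]
tool_rot: [-0.08, 0.997, 0.0, 0.0]
ft_force: [-0.1, 0.4, -0.1]
grip_width: 0.0
grasp_force: 0.0
```

```bash
python3 - <<'E'
from workcell import *
from h import *
o=get_obs();e=np.array(o["eef_pos"]);a=np.deg2rad(9.2);ux=np.array([np.cos(a),np.sin(a)]);uy=np.array([-ux[1],ux[0]])
print(e,(e[:2]-[.582,.081])@ux,(e[:2]-[.582,.081])@uy,o["tool_rot"],o["grip_width"],o["joint_pos"])
P=pts(camera("scene")).reshape(-1,3);X=(P[:,:2]-e[:2])@ux;Y=(P[:,:2]-e[:2])@uy
for h in range(0,90,10):
    m=(abs(X)<.06)&(abs(Y)<.08)&(P[:,2]>e[2]+h/1e3)&(P[:,2]<e[2]+h/1e3+.01)
    if h<=10:m&=abs(Y)<.03
    if h<50:m&=abs(Y)<.05
    if m.sum():print(h,m.sum(),X[m].min().round(3),X[m].max().round(3),Y[m].min().round(3),Y[m].max().round(3))
E
```

```text
[0.54400051 0.00501232 0.07792828] -0.04965967238540159 -0.06893478983637588 [-7.95152534e-02  9.96833646e-01  5.13470710e-05  6.33117969e-05] 2.040513893715914e-05 [ 9.15143582e-03  4.39729010e-01 -1.29569811e-01  1.00137843e+00
  1.11352400e-04 -1.50047127e-01]
0 14 0.005 0.012 -0.009 0.013
10 28 -0.006 0.012 -0.012 0.015
20 35 -0.003 0.012 -0.013 0.015
30 26 0.001 0.012 -0.013 0.011
40 53 -0.009 0.015 -0.029 0.029
50 135 -0.056 0.014 -0.036 0.08
60 74 -0.013 0.017 -0.043 0.047
70 105 -0.004 0.018 -0.053 0.057
80 141 -0.013 0.019 -0.06 0.062
```

Emit:
send_rows(steps="-1 -0.0006 0.004 0 0 0 0; -1 -0.0009 0.0055 0 0 0 0; -1 -0.0009 0.0055 0 0 0 0; -1 -0.0009 0.0055 0 0 0 0; -1 -0.0009 0.0055 0 0 0 0")

```text
clock: 16.07
eef_pos: [0.5398, 0.0307, 0.0777]
tool_rot: [-0.08, 0.997, 0.0, -0.0]
ft_force: [0.7, 0.1, 0.3]
grip_width: 0.0001
grasp_force: 0.0
```

Emit:
send_rows(steps="-1 -0.0009 0.0055 0 0 0 0; -1 -0.0009 0.0055 0 0 0 0; -1 -0.0009 0.0055 0 0 0 0; -1 -0.0009 0.0055 0 0 0 0; -1 -0.0009 0.0055 0 0 0 0")

```text
clock: 16.48
eef_pos: [0.5353, 0.0581, 0.0778]
tool_rot: [-0.08, 0.997, -0.0, 0.0]
ft_force: [-0.6, 0.4, -0.5]
grip_width: -0.0001
grasp_force: 0.1
```

Emit:
send_rows(steps="-1 -0.0009 0.0055 0 0 0 0; -1 -0.0009 0.0055 0 0 0 0; -1 -0.0009 0.0055 0 0 0 0; -1 -0.0009 0.0055 0 0 0 0; -1 -0.0009 0.0055 0 0 0 0")

```text
clock: 16.9
eef_pos: [0.5308, 0.0855, 0.0778]
tool_rot: [-0.08, 0.997, 0.0, -0.0]
ft_force: [0.0, -0.7, -0.2]
grip_width: 0.0005
grasp_force: 0.1
```

```bash
python3 - <<'E'
from workcell import *
from h import *
e=np.array(get_obs()["eef_pos"]);a=np.deg2rad(9.2);ux=np.array([np.cos(a),np.sin(a)]);uy=np.array([-ux[1],ux[0]])
f=lambda p:np.array([(p[:2]-[.582,.081])@ux,(p[:2]-[.582,.081])@uy]).round(4)
print("tool",f(e))
for n in("top","scene"):
    c=camera(n);P=pts(c);p=P.reshape(-1,3);S=np.stack([(p[:,:2]-[.582,.081])@ux,(p[:,:2]-[.582,.081])@uy],1)
    m=(c["frame"].reshape(-1,3).max(1)<60)&(abs(p[:,2]-.089)<.004)&(S[:,1]>f(e)[1]+.012)&(abs(S[:,0]+.05)<.03)&(S[:,1]<.1)
    if m.sum():print(n,m.sum(),S[m].min(0),S[m].max(0))
    m=(p[:,2]>.11)&(p[:,2]<.13)&(abs(S[:,0]+.1)<.03)&(abs(S[:,1])<.04)
    if m.sum():print("jar",m.sum(),S[m].min(0),S[m].max(0))
E
```

```text
tool [-0.0499  0.0127]
scene 71 [-0.06725232  0.02565682] [-0.03704579  0.05334663]
jar 4 [-0.09429557 -0.00383834] [-0.08935058 -0.00028662]
```

Cap4 sits centred in front of the fingers (X≈-0.052, Y≈0.04). I'll carry on with the push.

Emit:
send_rows(steps="-1 -0.0009 0.0055 0 0 0 0; -1 -0.0009 0.0055 0 0 0 0; -1 -0.0009 0.0055 0 0 0 0; -1 -0.0009 0.0055 0 0 0 0; -1 -0.0009 0.0055 0 0 0 0")

```text
clock: 17.42
eef_pos: [0.5263, 0.1131, 0.0778]
tool_rot: [-0.08, 0.997, 0.0, 0.0]
ft_force: [0.2, -0.5, -0.2]
grip_width: 0.0004
grasp_force: 0.1
```

Emit:
send_rows(steps="-1 -0.0009 0.0055 0 0 0 0; -1 -0.0009 0.0055 0 0 0 0; -1 -0.0009 0.0055 0 0 0 0; -1 -0.0009 0.0055 0 0 0 0; -1 -0.0009 0.0055 0 0 0 0")

```text
clock: 17.83
eef_pos: [0.5224, 0.14, 0.0785]
tool_rot: [-0.08, 0.997, -0.001, 0.001]
ft_force: [-0.3, 0.1, 1.5]
grip_width: 0.0003
grasp_force: 0.0
```

Emit:
send_rows(steps="-1 -0.0009 0.0055 0 0 0 0; -1 -0.0009 0.0055 0 0 0 0; -1 -0.0009 0.0055 0 0 0 0; -1 -0.0009 0.0055 0 0 0 0; -1 -0.0005 0.003 0 0 0 0")

```text
clock: 18.25
eef_pos: [0.5175, 0.1659, 0.0776]
tool_rot: [-0.081, 0.997, 0.0, -0.0]
ft_force: [-0.3, 0.2, 0.4]
grip_width: 0.0001
grasp_force: 0.0
```

Emit:
send_rows(steps="-1 0 0 0 0 0 0; -1 0 0 0.01 0 0 0; -1 0 0 0.03 0 0 0; -1 0 0 0.03 0 0 0; -1 0 0 0.03 0 0 0")

```text
clock: 18.67
eef_pos: [0.5174, 0.1645, 0.1793]
tool_rot: [-0.08, 0.997, -0.0, -0.0]
ft_force: [0.8, 0.2, 0.1]
grip_width: -0.0002
grasp_force: 0.0
```

Emit:
send_rows(steps="-1 0 0.02 0.02 0 0 0; -1 -0.01 0.035 0 0 0 0; -1 -0.01 0.035 0 0 0 0; -1 -0.01 0.035 0 0 0 0; -1 -0.01 0.02 0 0 0 0")

```text
clock: 19.08
eef_pos: [0.4775, 0.3128, 0.1989]
tool_rot: [-0.081, 0.997, 0.001, 0.001]
ft_force: [0.2, 0.1, -0.3]
grip_width: -0.0001
grasp_force: 0.0
```

Emit:
send_rows(steps="-1 -0.01 0.02 0 0 0 0; -1 0 0 0 0 0 0; -1 0 0 0 0 0 0; -1 0 0 0 0 0 0; -1 0 0 0 0 0 0")

```text
clock: 19.5
eef_pos: [0.4683, 0.329, 0.1981]
tool_rot: [-0.079, 0.997, -0.0, 0.0]
ft_force: [-0.2, 0.9, -0.8]
grip_width: 0.0003
grasp_force: 0.0
```

```bash
python3 - <<'E'
from workcell import *
from h import *
c=camera("top");d=camera("scene"); cv2.imwrite("pics/s6.png",np.hstack([cv2.resize(c["frame"][130:280,150:350,::-1],(400,300)),cv2.resize(d["frame"][130:280,230:430,::-1],(400,300))]))
for k in(c,d):
    P=pts(k);j=(P[...,2]>.105)&(P[...,2]<.135)&(np.hypot(P[...,0]-.483,P[...,1]-.0734)<.035)
    if j.sum():print("jar",j.sum(),(P[j].min(0)+P[j].max(0))/2)
E
```

```text
jar 124 [0.48219333 0.0735991  0.12446845]
jar 130 [0.48281127 0.07326153 0.11788205]
```

View pics/s6.png

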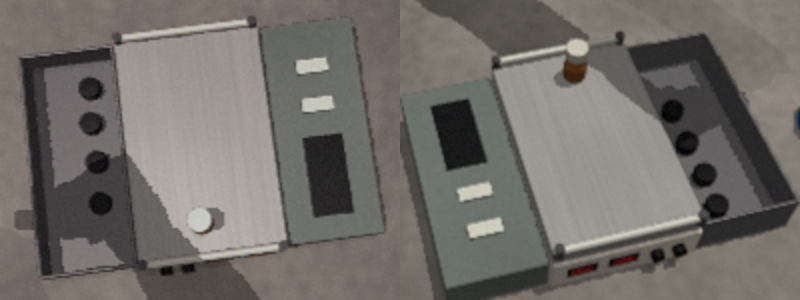

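The picture shows all four caps in the bin: (90,88), (90,123), (97,162) and (100,203) in the left half. The jar hasn't moved, and the arm is clear of everything.

```bash
python3 -c "
from workcell import *
print(job_done())"
```

```text
the job is handed in; nothing more can be done
None
```

I swept all four caps off the deck into the bin; the jar still stands where it started, the arm touched neither the bottle nor the mixer, and the job is handed in at about 20 s, though the hand-in call gave no verdict.

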